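# Brace the matching jar and twist off its cap

## Task

One of the two stones, the red one or the green one, lies right in front of the wooden jar block: take the closed jar whose chips have that stone's colour and set it upright, fully down, in the square nest of the block, so that the block keeps it from turning. Then unscrew its tight cap counterclockwise just until it comes free, lift it off, and finish still holding the cap level a few centimetres above the open jar, clear of it, with the jar still fully seated. Leave the other jar and the stones where they are.

Things in the scene. Friction and masses are not known exactly. Their poses are not given: they have to be found in the camera images.
- jar_block: hardwood jar block fixed to the table, 100 x 100 x 34 mm. The square nest in its top, 53 mm wide with sides along the block's x and y, takes a jar's foot; nest floor 8 mm above the table, mouth bevelled at 45 degrees over the upper 7 mm (67 mm wide at the top). Origin: centre of the underside, on the nest's axis; z up. The stone to match lies 100 to 120 mm from it, on the robot's side.
- jar_red: clear square-bodied jar full of red stone chips, closed, loose, upright on the table. Body 50 x 50 mm with rounded corners, 56 mm tall, then a round neck 39 mm across with its rim 74 mm above the underside. About 0.24 kg. Origin: centre of the underside; z up the jar, x and y square to its flat sides (it looks the same every quarter turn).
- cap_red: round black ribbed cap of the red jar, a flat red stone disc on top, 56 to 59 mm across, 19 mm tall. Origin: centre of its lower edge; z up. Closed, origin 60 mm, top 79 mm above the jar's underside. Tight where its x axis points along the jar's x; it starts 0 to 0.1 rad counterclockwise (from above) of that. The closed jar can be carried by its cap.
- rim_red (a point): centre of the red jar's rim. The cap's 3 inner lugs sit under short rising ledges on the neck; a springy orange gasket pushes it up (18 N), so turning takes up to about 0.8 N m. Counterclockwise from the tight stop the lugs come free at about 0.9 rad and hit a stop at 1.5 rad; from 1.0 to 1.45 rad the cap lifts straight off. It rises 1 to 2 mm while turned; the free gasket tops out 4 mm above the rim.
- jar_green: clear square-bodied jar full of green stone chips, closed, loose, upright on the table. Body 50 x 50 mm with rounded corners, 56 mm tall, then a round neck 39 mm across with its rim 74 mm above the underside. About 0.24 kg. Origin: centre of the underside; z up the jar, x and y square to its flat sides (it looks the same every quarter turn).
- cap_green: round black ribbed cap of the green jar, a flat green stone disc on top, 56 to 59 mm across, 19 mm tall. Origin: centre of its lower edge; z up. Closed, origin 60 mm, top 79 mm above the jar's underside. Tight where its x axis points along the jar's x; it starts 0 to 0.1 rad counterclockwise (from above) of that. The closed jar can be carried by its cap.
- rim_green (a point): centre of the green jar's rim. The cap's 3 inner lugs sit under short rising ledges on the neck; a springy orange gasket pushes it up (18 N), so turning takes up to about 0.8 N m. Counterclockwise from the tight stop the lugs come free at about 0.9 rad and hit a stop at 1.5 rad; from 1.0 to 1.45 rad the cap lifts straight off. It rises 1 to 2 mm while turned; the free gasket tops out 4 mm above the rim.
- red_stone: red stone, 32 x 38 x 24 mm, loose; origin: centre of its underside. It lies either in front of the block (then the red jar is wanted; within 0.16 m of the block's axis) or more than 0.2 m away from it to the right.
- green_stone: mottled green stone, 40 x 50 x 34 mm, loose; origin: centre of its underside. It lies where the red stone does not: in front of the block (then the green jar is wanted) or well away from it.
- plum_stone: plum-coloured stone, 36 x 44 x 30 mm, loose bystander; origin: centre of its underside.
- slate: flat grey slate pebble, 45 x 68 x 18 mm, loose bystander; origin: centre of its underside.
Not all that is in view belongs to the job. There is more than one size of the jar_block; the job needs the largest.

How it is judged:
On the way, in this order (a step that is already met when the one before it is completed fails the run):
1. the matching jar stands fully down in the block's nest with its cap still screwed on (((horizontal distance between red_stone and jar_block below 0.16 m and z of jar_red in the frame of jar_block between 0.004 and 0.0115 m and horizontal distance between jar_red and jar_block below 0.006 m and angle between jar_red's own z axis and vertical below 0.08 rad and z of cap_red in the frame of jar_red below 0.0645 m and angle between the x axis of cap_red and the x axis of jar_red, either way round below 0.6 rad) or (horizontal distance between green_stone and jar_block below 0.16 m and z of jar_green in the frame of jar_block between 0.004 and 0.0115 m and horizontal distance between jar_green and jar_block below 0.006 m and angle between jar_green's own z axis and vertical below 0.08 rad and z of cap_green in the frame of jar_green below 0.0645 m and angle between the x axis of cap_green and the x axis of jar_green, either way round below 0.6 rad))), for 0.1 s.
2. its cap is turned free of the ledges while the jar stays down in the nest (((horizontal distance between red_stone and jar_block below 0.16 m and z of jar_red in the frame of jar_block between 0.004 and 0.0115 m and horizontal distance between jar_red and jar_block below 0.006 m and angle between jar_red's own z axis and vertical below 0.08 rad and z of cap_red in the frame of jar_red below 0.068 m and angle between the x axis of cap_red and the x axis of jar_red, either way round above 0.75 rad) or (horizontal distance between green_stone and jar_block below 0.16 m and z of jar_green in the frame of jar_block between 0.004 and 0.0115 m and horizontal distance between jar_green and jar_block below 0.006 m and angle between jar_green's own z axis and vertical below 0.08 rad and z of cap_green in the frame of jar_green below 0.068 m and angle between the x axis of cap_green and the x axis of jar_green, either way round above 0.75 rad))), for 0.02 s.
At the end, for the whole second after the job is handed in: matching jar seated in the nest (3.5 mm of floor, 6 mm of axis, 0.08 rad upright); its cap held by the fingers (over 1 N), still, clear of jar and block, level within 0.2 rad, over the jar within 20 mm, lower edge 5 to 61 mm above the rim (((horizontal distance between red_stone and jar_block below 0.16 m and z of jar_red in the frame of jar_block between 0.004 and 0.0115 m and horizontal distance between jar_red and jar_block below 0.006 m and angle between jar_red's own z axis and vertical below 0.08 rad and z of cap_red in the frame of jar_red between 0.079 and 0.135 m and horizontal distance between cap_red and jar_red below 0.02 m and angle between cap_red's own z axis and vertical below 0.2 rad and contact force between the fingers and cap_red above 1 N and contact force between cap_red and jar_red below 0.1 N and contact force between cap_red and jar_block below 0.1 N and linear speed of cap_red below 0.02 m/s) or (horizontal distance between green_stone and jar_block below 0.16 m and z of jar_green in the frame of jar_block between 0.004 and 0.0115 m and horizontal distance between jar_green and jar_block below 0.006 m and angle between jar_green's own z axis and vertical below 0.08 rad and z of cap_green in the frame of jar_green between 0.079 and 0.135 m and horizontal distance between cap_green and jar_green below 0.02 m and angle between cap_green's own z axis and vertical below 0.2 rad and contact force between the fingers and cap_green above 1 N and contact force between cap_green and jar_green below 0.1 N and contact force between cap_green and jar_block below 0.1 N and linear speed of cap_green below 0.02 m/s))); the arm keeps its last pose, push and grip.
It fails at once if the other jar, or its cap, was moved more than 25 mm ((horizontal distance between red_stone and jar_block below 0.16 m and distance of any of jar_green, cap_green from where it was at the start of the episode above 0.025 m) or (horizontal distance between green_stone and jar_block below 0.16 m and distance of any of jar_red, cap_red from where it was at the start of the episode above 0.025 m)).
It fails at once if a stone was moved more than 25 mm (distance of any of red_stone, green_stone, plum_stone, slate from where it was at the start of the episode above 0.025 m).
It also fails if it takes over 40 s, if anything falls off the work surface, if the arm or the gripper's body presses on something with over 40 N, if the wrist force passes 120 N, or if a joint passes its speed limit or range.

## Robot

A 7-joint arm with a two-finger parallel gripper is mounted at the origin on a cart in front of the work surface, level with it; the furniture and walls round the work are solid. World frame = base frame: x ahead of the robot, y to its left, z up, the work surface at z = 0. Lengths are in m, angles in rad, forces in N, time in s.
With the tool pointing down it reaches from about 0.4 to 0.85 m from the base axis. Payload 10.4 kg.
Tool frame: the origin (TCP) lies at the very end of the fingers, on their centre line; the grasp point (between the pads) lies 19 mm behind it (manip.tcp_to_grasp is the z of the grasp point in the tool frame, in m); z points along the fingers, x is the direction in which the jaws open and shut, and the axes are right-handed (so a half turn about z gives the same grasp; the last joint's range is limited). The gripper opens to 85 mm and grips with 20 to 120 N. Pads are 22 mm wide; open, the fingers measure 114 mm over their backs; the gripper's body (76 mm by 85 mm) begins 54 mm behind the grasp point. The pads swing forward as they close: fully open they stand 13 mm farther back than shut.
Start: joints at [-1.297, 0.332, -0.065, 1.46, 0.022, 1.35, -0.088], TCP at [0.183, 0.598, 0.231] pointing down, gripper open.
Joint ranges: [-2.6, 2.6], [-0.5, 2.12], [-1.47, 1.34], [0.16, 2.42], [-1.27, 4.41], [0.06, 2.06], [-2.6, 2.6]. Speed limits (rad/s): [2.22, 2.22, 2.79, 2.79, 3.14, 3.14, 3.14].

## Interface

Orientations are given as a unit quaternion [x, y, z, w].
In Python, from workcell import manip gives the robot as it stands.
- The arm moves only by the tool servo_tool, never from a script. Its argument "moves" is a list of rows, each an object with "travel": the shift along the tool's x, y, z in mm, a list of three; "dr": the turn, a rotation vector about the tool's x, y, z in degrees, a list of three. A call has 1 to 12 rows; each row shifts and turns the commanded pose from where the row before left it, along the tool's axes as they then stand; what a row does not reach is not made up. A row lasts 1/8 s, in which the tool goes at most 62.5 mm and 10.7 degrees, less where a joint would pass 70% of its speed; a pose out of reach is approached as far as the arm can. A call is refused whole if a number of a shift passes 62.5 or a number of a turn 10.7, either way. A call with a gripper value outside its range is refused whole. "claw" is the closure, from 0 (fully open) to 1 (shut), set as the call begins (left out, the last holds). The fingers move at their own pace and stop on an object; "squeeze" is the grip in N (left out, the last holds). Time passes only in rows, so rows that do not move let the fingers close. It gives the time, the measured TCP pose, the force and the opening at its end, in the units of the state.
- manip.get_obs(): the state, without advancing time (a new reading comes with each control period).
- manip.camera(name): name is "scene" or "side" or "wrist"; returns the picture (420x560x3 uint8, blue, green, red); there is no depth.
- manip.calibration(name): a dict with "intrinsics" (3x3 intrinsics, pixels), "distortion" ([k1, k2, p1, p2, k3] as OpenCV has them; the pictures are not rectified), "view" (4x4, takes a point from world to camera coordinates). Camera axes: x right, y down, z forward; pixel columns grow to the right and rows downward; lengths in m; the calibration is good to about 2 mm. A picture is of the moment at which its call begins: read the wrist's pose just before it. calibration takes no time and is no camera call; for the wrist camera it gives the pose at the moment of the call.
- manip.hand_in(): hands the job in, once; it reports no verdict.
The state is a dict: "clock": time; "joint_pos": joint angles; "joint_velocities": joint speeds; "tau": joint torques, N m; "position": TCP position; "ee_rot": TCP orientation; "ft_force": force on the tool from outside, world axes, zero at the start; "torque": the same for the moment, N m; "grip_width": opening from 0.0 (shut) to 1.0 (fully open).
Only numpy, scipy, OpenCV 4.12 (cv2) and the standard library are available. Lean on these libraries where they do the work, as an engineer would, in place of code of your own. Each camera call takes 0.05 s, during which the arm holds its last target. There are 200 camera calls.

## Working session

There is one attempt and no reset: what is moved stays moved. The work goes in short steps, Python scripts to look and compute and a tool call to move; the robot and the scene stay as the last step left them, time stands still between calls to the robot, and variables do not carry over. Pictures are saved under pics/ and viewed, on a budget of 10 in all, crops included, one or two more only if the job needs it, and the job is handed in when it is done.

Besides the shell and the picture viewer there is one more tool, called after ">>>" as name(argument=value, ...), one argument or row to a line, values as JSON. servo_tool: Moves the arm, as the interface text tells. Its arguments: {"type":"object","properties":{"moves":{"type":"array","items":{"type":"object","properties":{"travel":{"type":"array","items":{"type":"number"}},"dr":{"type":"array","items":{"type":"number"}}}}},"claw":{"type":"number"},"squeeze":{"type":"number"}},"required":["moves"]}

```bash
mkdir -p pics
cat > h.py <<'E'
import numpy as np, cv2
from workcell import manip
def shot(n,f):
    im=manip.camera(n); cv2.imwrite(f'pics/{f}.png',im); return im
def ray(n,px,z,cal=None):
    c=cal or manip.calibration(n); K=np.array(c['intrinsics']);D=np.array(c['distortion']);V=np.array(c['view'])
    p=cv2.undistortPoints(np.array(px,float).reshape(-1,1,2),K,D).reshape(-1,2)
    R=V[:3,:3];o=-R.T@V[:3,3]
    d=np.c_[p,np.ones(len(p))]@R
    return o+d*((np.broadcast_to(z,len(p))-o[2])/d[:,2])[:,None]
def proj(n,P,cal=None):
    c=cal or manip.calibration(n);V=np.array(c['view'])
    return cv2.projectPoints(np.array(P,float).reshape(-1,3),cv2.Rodrigues(V[:3,:3])[0],V[:3,3],np.array(c['intrinsics']),np.array(c['distortion']))[0].reshape(-1,2)
E
python3 - <<'E'
from h import *
a=shot('scene','s1');b=shot('side','d1')
for n in('scene','side','wrist'):
    c=manip.calibration(n);V=np.array(c['view']);print(n,-V[:3,:3].T@V[:3,3],V[2,:3],c['intrinsics'][0][0])
print(manip.get_obs(),manip.tcp_to_grasp)
E
```

```text
scene [-0.10107471 -0.5267831   0.82864443] [ 0.50877158  0.47607201 -0.71729137] 413.3101185072585
side [0.46170917 0.85561507 0.40299582] [-0.02581451 -0.93520695 -0.35315941] 393.62690604819056
wrist [0.11916368 0.61697329 0.37437127] [ 0.24846847 -0.07765422 -0.96552226] 327.2678699684811
{'clock': 0.1, 'joint_pos': array([-1.29658615,  0.33279721, -0.06470323,  1.46087726,  0.0215781 ,
        1.34989086, -0.08848338]), 'joint_velocities': array([ 0.00022116, -0.00173429, -0.00041802, -0.00425289,  0.001317  ,
        0.00017079,  0.00048975]), 'tau': array([ 1.32340156e-03, -6.26733112e+01,  4.90237260e-02, -3.92441297e+01,
        1.62074278e-02,  6.66481486e-03, -3.00262889e-05]), 'position': array([0.18268879, 0.59734545, 0.23059314]), 'ee_rot': array([ 8.03877428e-01,  5.94794647e-01, -5.02883168e-04,  3.94522530e-04]), 'ft_force': array([-0.29050273,  0.17964845,  0.77293407]), 'torque': array([ 0.05028542, -0.03132349,  0.02008585]), 'grip_width': 0.9997064762946547} -0.0187
```

View pics/s1.png

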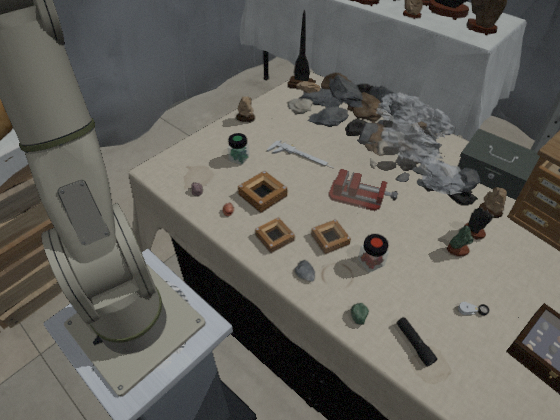

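View pics/d1.png

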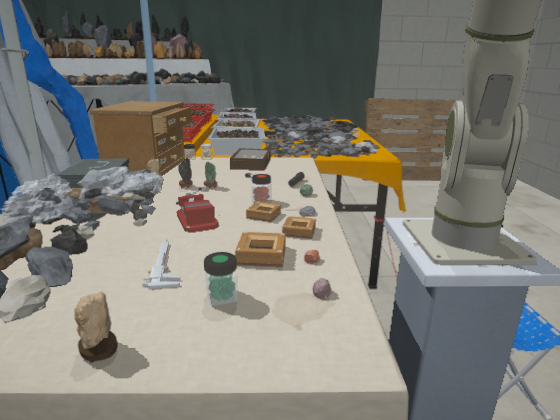

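The scene picture shows the blocks at (263,191), (275,235) and (331,237), the red stone at (228,209) and the green stone at (359,314). The red jar is at (375,250) and the green jar at (238,145). I'll enlarge and measure.

Run:
```python
from h import *
print(ray('scene',[[263,190],[275,234],[331,236]],.034))
print('caps',ray('scene',[[376,241],[237,139]],.079))
print('stones',ray('scene',[[228,210],[359,316],[196,189],[305,271]],.01))
im=cv2.imread('pics/s1.png')
a=cv2.resize(im[165:265,215:315],None,fx=5.5,fy=5.5,interpolation=2)[:, :]
b=cv2.resize(im[225:275,350:400],None,fx=5,fy=5,interpolation=2)
c=np.zeros((550,800,3),np.uint8);c[:,:550]=a;c[:250,550:]=b
s=cv2.imread('pics/d1.png')[165:215,240:290]
c[300:550,550:]=cv2.resize(s,None,fx=5,fy=5,interpolation=2)
cv2.imwrite('pics/c1.png',c)
```

```text
[[ 0.47772161  0.05986977  0.034     ]
 [ 0.38387322 -0.0721524   0.034     ]
 [ 0.47323957 -0.17961755  0.034     ]]
caps [[ 0.49957414 -0.28657156  0.079     ]
 [ 0.55076198  0.2367366   0.079     ]]
stones [[ 0.37438329  0.09366659  0.01      ]
 [ 0.35033947 -0.35486853  0.01      ]
 [ 0.36834003  0.22285571  0.01      ]
 [ 0.36237253 -0.18941889  0.01      ]]
```

View pics/c1.png

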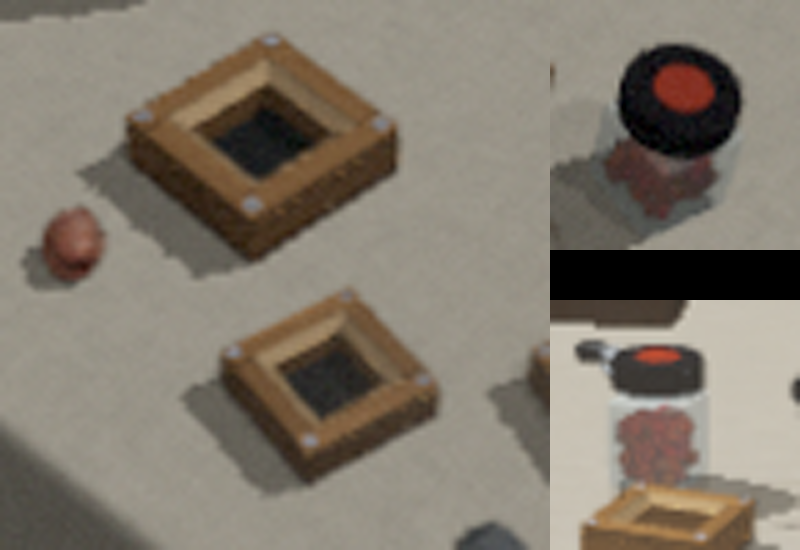

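The largest block is near (0.478, 0.060), with the red stone about 0.108 m from it on the robot's side, so the red jar is wanted. I'll stop over the block for a wrist view.

>>> servo_tool(
  moves=[
    {"travel": [-36, 35, 0]},
    {"travel": [-36, 35, 0]},
    {"travel": [-36, 35, 0]},
    {"travel": [-36, 35, 0]},
    {"travel": [-36, 35, 0]},
    {"travel": [-36, 35, 0]},
    {"travel": [-36, 35, 0]},
    {"travel": [-36, 35, 0]},
    {"travel": [-36, 35, 0]},
    {"travel": [-36, 35, 0]},
    {"travel": [-36, 35, 0]},
    {"travel": [-36, 35, 0]},
  ],
)

```text
$.moves[0]: bad value
```

Run:
```python
from h import *
import pickle
o=manip.get_obs();c=manip.calibration('wrist');im=shot('wrist','w1');pickle.dump(c,open('w1.pkl','wb'))
print(o['clock'],o['position'],o['ee_rot'],o['joint_pos'],np.abs(o['joint_velocities']).max())
```

```text
0.1 [0.18268879 0.59734545 0.23059314] [ 8.03877428e-01  5.94794647e-01 -5.02883168e-04  3.94522530e-04] [-1.29658615  0.33279721 -0.06470323  1.46087726  0.0215781   1.34989086
 -0.08848338] 0.00425289485647852
```

View pics/w1.png

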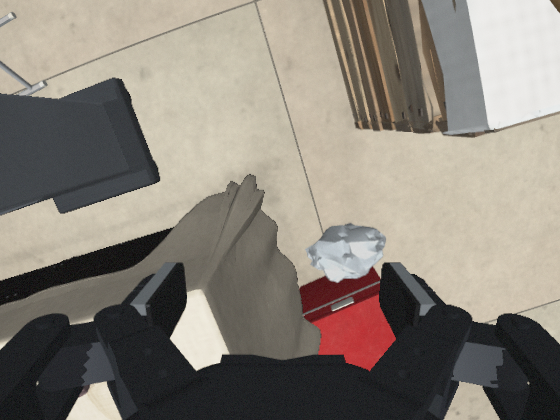

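The call was refused because a row needs "dr". The picture was still at the start pose and shows the floor, with the fingers along the bottom edge.

>>> servo_tool(
  moves=[
    {"travel": [-36, 35, 0], "dr": [0, 0, 0]},
    {"travel": [-36, 35, 0], "dr": [0, 0, 0]},
    {"travel": [-36, 35, 0], "dr": [0, 0, 0]},
    {"travel": [-36, 35, 0], "dr": [0, 0, 0]},
    {"travel": [-36, 35, 0], "dr": [0, 0, 0]},
    {"travel": [-36, 35, 0], "dr": [0, 0, 0]},
    {"travel": [-36, 35, 0], "dr": [0, 0, 0]},
    {"travel": [-36, 35, 0], "dr": [0, 0, 0]},
    {"travel": [-36, 35, 0], "dr": [0, 0, 0]},
    {"travel": [-36, 35, 0], "dr": [0, 0, 0]},
    {"travel": [-36, 35, 0], "dr": [0, 0, 0]},
    {"travel": [-36, 35, 0], "dr": [0, 0, 0]},
  ],
)

```text
clock: 1.65
position: [0.4585, 0.0602, 0.2313]
ee_rot: [0.804, 0.595, 0.0, -0.0]
ft_force: [0.5, 0.8, -0.6]
grip_width: 1.001
```

```bash
cat > look.py <<'E'
from h import *
import pickle,sys
f=sys.argv[1]
o=manip.get_obs();c=manip.calibration('wrist');im=shot('wrist',f);pickle.dump(c,open(f+'.pkl','wb'))
print(o['clock'],o['position'],o['ee_rot'],o['joint_pos'],np.abs(o['joint_velocities']).max())
E
python3 look.py w2
```

```text
1.65 [0.45848425 0.06018525 0.23132054] [ 8.03842249e-01  5.94842490e-01  2.13157315e-04 -7.58040868e-05] [-0.71131915 -0.05647418  0.47030754  1.89196241  0.02623503  1.29973763
  1.02546613] 0.953114484574223
```

View pics/w2.png

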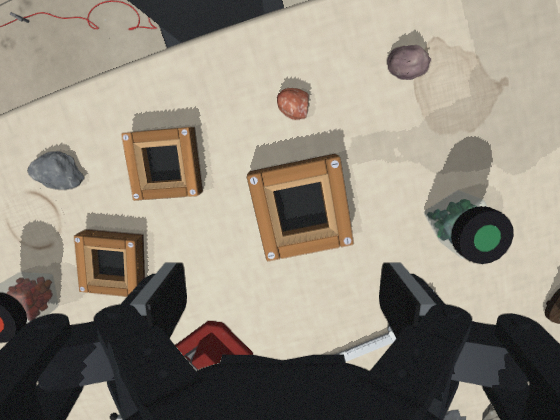

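The wrist view shows the large block with its screws at about (254,181), (335,164), (347,241), (271,256). The dark nest is around (301,207), the red stone is at (292,103), and two smaller blocks are on the left.

Run:
```python
from h import *
import pickle
c=pickle.load(open('w2.pkl','rb'))
P=ray('wrist',[[254,181],[335,164],[347,241],[271,256]],.034,c)
print(P.round(4),P.mean(0))
def yaws(P):
    return [np.degrees(np.arctan2(*(P[(i+1)%4]-P[i])[[1,0]]))%90 for i in range(4)],[np.linalg.norm(P[(i+1)%4]-P[i]) for i in range(4)]
print(yaws(P))
Q=ray('wrist',[[273,184],[323,178],[329,229],[280,236]],.008,c);print(Q.round(4),Q.mean(0),yaws(Q))
# scene screws
S=(np.array([[143,117],[272,41],[381,124],[252,205]])+.5)/5.5-.5+[215,165]
S=ray('scene',S,.034);print('scene',S.round(4),S.mean(0),yaws(S))
print('stone',ray('wrist',[[293,104]],.01,c))
im=cv2.imread('pics/w2.png')
# dark nest segmentation
g=im.max(2);m=np.uint8(g<45);m[:165]=0;m[250:]=0;m[:,:245]=0;m[:,350:]=0
cn=max(cv2.findContours(m,0,2)[0],key=cv2.contourArea);print(cv2.minAreaRect(cn),cv2.contourArea(cn))
# scene disc
s=cv2.imread('pics/s1.png').astype(int)
m=(s[...,2]>130)&(s[...,1]<80);y,x=np.nonzero(m[225:275,350:400]);print('disc',x.mean()+350,y.mean()+225,len(x),ray('scene',[[x.mean()+350,y.mean()+225]],.079))
```

```text
[[0.4405 0.0343 0.034 ]
 [0.448  0.1205 0.034 ]
 [0.5342 0.1118 0.034 ]
 [0.5266 0.0259 0.034 ]] [0.48731266 0.07312136 0.034     ]
([np.float64(84.98827698502491), np.float64(84.25203370656615), np.float64(84.91251953598345), np.float64(84.44924934326664)], [np.float64(0.0865236367461584), np.float64(0.08660338541320466), np.float64(0.08622453268268314), np.float64(0.08648605534584554)])
[[0.4535 0.0504 0.008 ]
 [0.4634 0.1065 0.008 ]
 [0.524  0.0975 0.008 ]
 [0.5154 0.0397 0.008 ]] [0.48908335 0.07353165 0.008     ] ([np.float64(79.98912189335957), np.float64(81.50115936860855), np.float64(81.57141113444355), np.float64(80.1892404264949)], [np.float64(0.05701120735157202), np.float64(0.06119309745136018), np.float64(0.05842889442324825), np.float64(0.0627855496095554)])
scene [[0.4474 0.1178 0.034 ]
 [0.5337 0.1096 0.034 ]
 [0.5252 0.0249 0.034 ]
 [0.4399 0.0331 0.034 ]] [0.48655597 0.07135578 0.034     ] ([np.float64(84.5530473810156), np.float64(84.29565891288429), np.float64(84.48772961944991), np.float64(84.94490730544308)], [np.float64(0.08665147640117225), np.float64(0.08507665862305193), np.float64(0.08568815023243988), np.float64(0.084980102327342)])
stone [[0.37675409 0.09681943 0.01      ]]
((300.23077392578125, 206.6538543701172), (40.98827362060547, 45.69506072998047), 78.69007110595703) 669.5
disc 376.14814814814815 241.92592592592592 54 [[ 0.49746512 -0.28836608  0.079     ]]
```

The block is at (0.487, 0.072) with yaw about -5.4° (mod 90). The wrist and scene views agree to about 2 mm, and the screw spacing confirms it's a square. Next is the red jar.

>>> servo_tool(
  moves=[
    {"travel": [-45, 15.5, 0], "dr": [0, 0, 0]},
    {"travel": [-45, 15.5, 0], "dr": [0, 0, 0]},
    {"travel": [-45, 15.5, 0], "dr": [0, 0, 0]},
    {"travel": [-45, 15.5, 0], "dr": [0, 0, 0]},
    {"travel": [-45, 15.5, 0], "dr": [0, 0, 0]},
    {"travel": [-45, 15.5, 0], "dr": [0, 0, 0]},
    {"travel": [-45, 15.5, 0], "dr": [0, 0, 0]},
    {"travel": [0, 0, 0], "dr": [0, 0, 0]},
    {"travel": [0, 0, 0], "dr": [0, 0, 0]},
  ],
)

```text
clock: 2.82
position: [0.4697, -0.2707, 0.2309]
ee_rot: [0.804, 0.595, -0.0, -0.0]
ft_force: [0.7, 1.2, 0.0]
grip_width: 1.001
```

```bash
python3 look.py w3; python3 -c "
import cv2;im=cv2.imread('pics/w3.png');cv2.imwrite('pics/w3c.png',cv2.resize(im[100:350,150:450],None,fx=2.4,fy=2.4,interpolation=2))"
```

```text
2.825 [ 0.4696574  -0.27070553  0.23092408] [ 8.03896002e-01  5.94769735e-01 -1.60507630e-04 -3.93485029e-04] [-0.3219111   0.18243066  0.86337701  1.71954941 -0.14336112  1.30619528
  1.84500057] 0.01916748537927164
```

View pics/w3c.png

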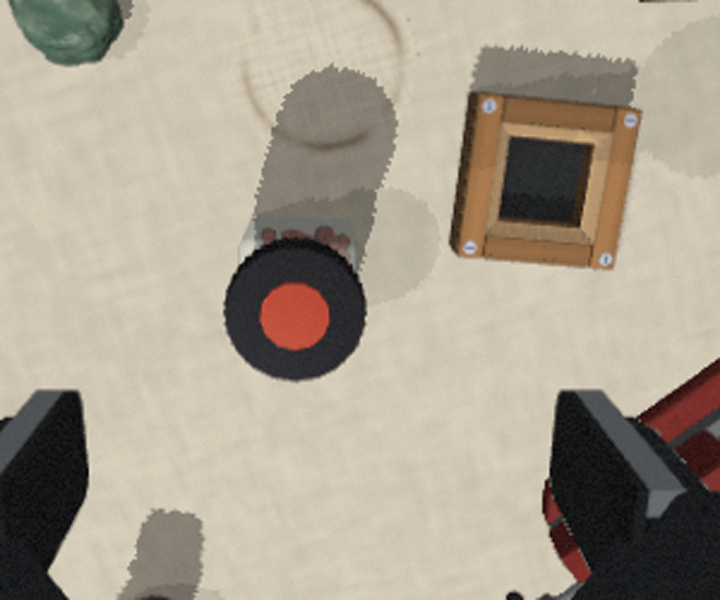

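The crop shows the red cap with its disc at crop (295,316), i.e. pixel (273,232). The far body edge shows at crop (252,228) to (352,222), with a left corner near (240,250). I'll work out the cap centre by code and zoom in for the jar's yaw.

Run:
```python
from h import *
import pickle
c=pickle.load(open('w3.pkl','rb'))
im=cv2.imread('pics/w3.png');s=im.astype(int)
m=np.uint8((s[...,2]>150)&(s[...,1]<100));m[:200]=0;m[260:]=0;m[:,:240]=0;m[:,310:]=0
y,x=np.nonzero(m);print(x.mean(),y.mean(),len(x),ray('wrist',[[x.mean(),y.mean()]],.079,c))
m=np.uint8(im.max(2)<62);n,l,st,ce=cv2.connectedComponentsWithStats(m);k=l[232,255];cn=max(cv2.findContours(np.uint8(l==k),0,2)[0],key=cv2.contourArea)
e=cv2.fitEllipse(cv2.convexHull(cn));print(e,ray('wrist',[e[0]],.079,c))
ctr=ray('wrist',[[x.mean(),y.mean()]],.079,c)[0]
def draw(I,n,cal,y0,x0,h,w,f,yaw):
    J=cv2.resize(I[y0:y0+h,x0:x0+w],None,fx=f,fy=f,interpolation=2);J=cv2.convertScaleAbs(J,alpha=1.3)
    return J
A=draw(im,'wrist',c,180,235,70,75,8,0)
B=draw(cv2.imread('pics/s1.png'),'scene',None,225,355,45,38,6,0)
o=np.zeros((560,800,3),np.uint8);o[:A.shape[0],:A.shape[1]]=A[:560,:600];o[:B.shape[0],600:]=B[:, :200]if B.shape[1]<=200 else B[:,:200]
cv2.imwrite('pics/c2.png',o[:, :800])
```

```text
272.40931780366054 231.56239600665558 601 [[ 0.49662055 -0.28902947  0.079     ]]
((272.6849060058594, 228.03045654296875), (58.23748779296875, 58.73847579956055), 5.371528148651123) [[ 0.4933391 -0.2877244  0.079    ]]
```

View pics/c2.png

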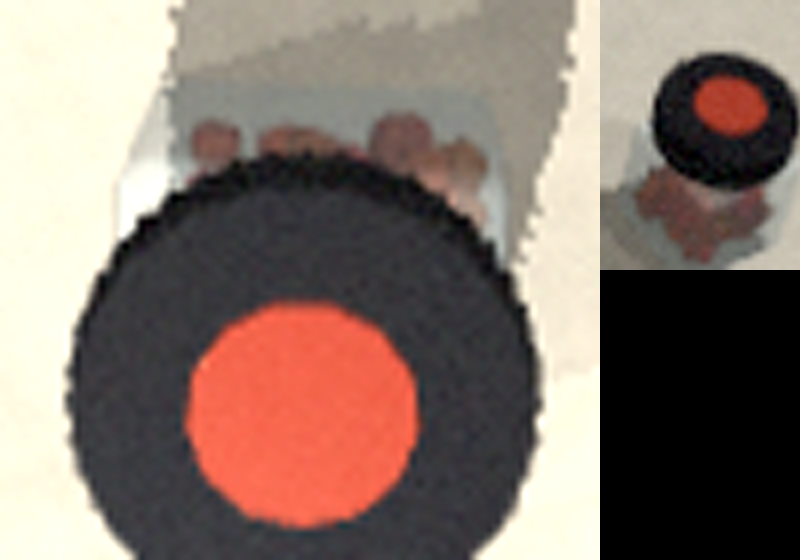

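The zoom shows the jar's far edge running almost horizontally at crop y≈88, from x≈165 to x≈480. The left side is at x≈118 and the right side at x≈505. I'll fit the yaw to these points.

Run:
```python
from h import *
import pickle
c=pickle.load(open('w3.pkl','rb'))
obs=(np.array([[118,205],[120,180],[140,130],[163,90],[250,87],[400,87],[480,89],[495,112],[503,150],[510,220]])+.5)/8-.5+[235,180]
R=[]
for yaw in range(0,90,2):
  for r in (6,10,14):
    w=25-r
    for dx in(-2,0,2):
     for dy in(-2,0,2):
      pts=np.array([[sx*w+r*np.cos(a),sy*w+r*np.sin(a)] for sx in(-1,1) for sy in(-1,1) for a in np.linspace(0,2*np.pi,24)])/1e3
      t=np.radians(yaw);p=pts@np.array([[np.cos(t),np.sin(t)],[-np.sin(t),np.cos(t)]])+[.4968+dx/1e3,-.2889+dy/1e3]
      P=np.r_[np.c_[p,0*p[:,0]],np.c_[p,0*p[:,0]+.053]]
      h=cv2.convexHull(proj('wrist',P,c).astype(np.float32))
      R.append((np.sqrt(np.mean([cv2.pointPolygonTest(h,tuple(map(float,q)),True)**2 for q in obs])),yaw,r,dx,dy))
R.sort();print(*R[:14],sep='\n')
```

```text
(np.float64(0.4620073721171836), 72, 6, 0, 0)
(np.float64(0.545142096034845), 70, 6, 0, 0)
(np.float64(0.6918788491023848), 74, 6, 0, 0)
(np.float64(0.8121385772704679), 78, 6, 0, 2)
(np.float64(0.8218639853020859), 76, 6, 0, 2)
(np.float64(0.8755612241077931), 68, 6, 0, 0)
(np.float64(0.9565311089160421), 80, 6, 0, 2)
(np.float64(1.0107260665835378), 74, 6, 0, 2)
(np.float64(1.0296508848355088), 68, 6, -2, 0)
(np.float64(1.0399480773841283), 76, 6, 0, 0)
(np.float64(1.056370362193394), 70, 6, -2, 0)
(np.float64(1.1819581926554552), 66, 6, -2, 0)
(np.float64(1.184114000853382), 74, 6, 2, 0)
(np.float64(1.192185477431235), 70, 10, -2, 0)
```

The jar's yaw is about 72° (mod 90) and its centre is (0.4967, -0.2889), agreeing across views. I'll turn the tool 90° clockwise, which keeps it aligned with the flats and leaves joint 7 room for unscrewing. I'll centre it at the same time.

>>> servo_tool(
  moves=[
    {"travel": [-9.3, 31.1, 0], "dr": [0, 0, 0]},
    {"travel": [0, 0, 10], "dr": [0, 0, 10]},
    {"travel": [0, 0, 10], "dr": [0, 0, 10]},
    {"travel": [0, 0, 10], "dr": [0, 0, 10]},
    {"travel": [0, 0, 10], "dr": [0, 0, 10]},
    {"travel": [0, 0, 10], "dr": [0, 0, 10]},
    {"travel": [0, 0, 10], "dr": [0, 0, 10]},
    {"travel": [0, 0, 10], "dr": [0, 0, 10]},
    {"travel": [0, 0, 10], "dr": [0, 0, 10]},
    {"travel": [0, 0, 10], "dr": [0, 0, 10]},
    {"travel": [0, 0, 0], "dr": [0, 0, 0]},
  ],
  claw=0,
)

```text
clock: 4.25
position: [0.4969, -0.2875, 0.1405]
ee_rot: [0.989, -0.146, -0.001, -0.0]
ft_force: [0.4, -0.4, 0.4]
grip_width: 0.996
```

```bash
cat > st.py <<'E'
from h import *
from scipy.spatial.transform import Rotation as Ro
o=manip.get_obs();R=Ro.from_quat(o['ee_rot']).as_matrix()
print(o['clock'],o['position'].round(4),'yaw',np.degrees(np.arctan2(R[1,0],R[0,0])).round(2),'tilt',np.degrees(np.arccos(-R[2,2])).round(2),o['joint_pos'].round(2),o['ft_force'].round(1),o['torque'].round(2),o['grip_width'])
import sys
if len(sys.argv)>1:
    d=np.array(list(map(float,sys.argv[1:4])))-o['position']; print('tool mm',(R.T@d*1e3).round(1))
E
python3 st.py .4967 -.2889 .056
```

```text
4.25 [ 0.4969 -0.2875  0.1405] yaw -16.83 tilt 0.11 [-0.42  0.5   1.13  1.76 -0.48  1.2   0.54] [ 0.4 -0.4  0.4] [ 0.01  0.01 -0.01] 0.9956379300000329
tool mm [ 0.4  1.5 84.5]
```

>>> servo_tool(
  moves=[
    {"travel": [0.4, 1.5, 25], "dr": [0, 0, 1]},
    {"travel": [0, 0, 25], "dr": [0, 0, 0]},
    {"travel": [0, 0, 20], "dr": [0, 0, 0]},
    {"travel": [0, 0, 14], "dr": [0, 0, 0]},
    {"travel": [0, 0, 0], "dr": [0, 0, 0]},
    {"travel": [0, 0, 0], "dr": [0, 0, 0]},
  ],
)

```text
clock: 5.0
position: [0.497, -0.2911, 0.058]
ee_rot: [0.988, -0.156, 0.0, 0.0]
ft_force: [-0.5, -0.5, 0.2]
grip_width: 1.001
```

>>> servo_tool(
  moves=[
    {"travel": [0, 0, 0], "dr": [0, 0, 0]},
    {"travel": [0, 0, 0], "dr": [0, 0, 0]},
    {"travel": [0, 0, 0], "dr": [0, 0, 0]},
    {"travel": [0, 0, 0], "dr": [0, 0, 0]},
    {"travel": [0, 0, 0], "dr": [0, 0, 0]},
    {"travel": [0, 0, 0], "dr": [0, 0, 0]},
  ],
  claw=1,
  squeeze=70,
)

```text
clock: 5.75
position: [0.4969, -0.2909, 0.0581]
ee_rot: [0.988, -0.156, 0.0, -0.0]
ft_force: [-2.5, 2.1, 7.7]
grip_width: 0.624
```

```bash
python3 st.py .4967 -.2889 .056
```

```text
5.75 [ 0.4969 -0.2909  0.0581] yaw -18.0 tilt 0.05 [-0.34  0.6   1.03  1.82 -0.59  1.06  0.6 ] [-2.5  2.1  7.7] [0.37 0.46 0.02] 0.6238463964342499
tool mm [-0.8 -1.8  2.1]
```

>>> servo_tool(
  moves=[
    {"travel": [0, 0, -10], "dr": [0, 0, 0]},
    {"travel": [0, 0, -25], "dr": [0, 0, 0]},
    {"travel": [0, 0, -40], "dr": [0, 0, 0]},
    {"travel": [0, 0, -25], "dr": [0, 0, 0]},
    {"travel": [0, 0, 0], "dr": [0, 0, 0]},
    {"travel": [0, 0, 0], "dr": [0, 0, 0]},
  ],
)

```text
clock: 6.5
position: [0.4964, -0.2902, 0.1564]
ee_rot: [0.988, -0.156, -0.0, -0.0]
ft_force: [-0.9, 0.5, -2.4]
grip_width: 0.619
```

```bash
python3 st.py .487 .072 .158
python3 - <<'E'
from h import *
a=shot('side','d2');b=shot('scene','s2');w=shot('wrist','w4')
o=manip.get_obs()['position'];p=proj('side',[o])[0].astype(int);q=proj('scene',[o])[0].astype(int);print(p,q)
o=np.zeros((600,800,3),np.uint8)
def cr(I,p,h):
    y0=max(0,p[1]-h);x0=max(0,p[0]-h);print(x0,y0);return cv2.resize(I[y0:y0+2*h,x0:x0+2*h],(400,300+0),interpolation=2) if 0 else cv2.resize(I[y0:y0+int(1.5*h),x0:x0+2*h],(400,300),interpolation=2)
o[:300,:400]=cr(a,p,50);o[:300,400:]=cr(b,q,50);o[300:,:400]=cv2.resize(w,(400,300))
cv2.imwrite('pics/c3.png',o)
E
```

```text
6.5 [ 0.4964 -0.2902  0.1564] yaw -17.99 tilt 0.07 [-0.43  0.49  1.15  1.74 -0.47  1.23  0.52] [-0.9  0.5 -2.4] [ 0.    0.   -0.02] 0.6185005270516766
tool mm [-120.7 -341.6   -1.3]
[260 150] [382 220]
210 100
332 170
```

View pics/c3.png

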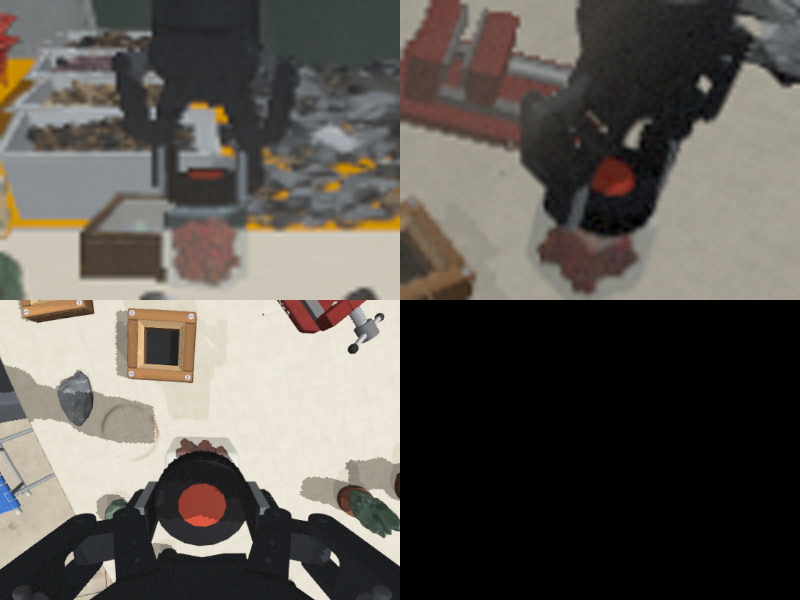

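The jar hangs upright by its cap, with -2.4 N measured, which matches its weight. In the wrist view the disc is at pixel ~(283,287). I'll measure the jar's centre and yaw relative to the tool.

Run:
```python
from h import *
from scipy.spatial.transform import Rotation as Ro
im=cv2.imread('pics/w4.png');s=im.astype(int)
m=(s[...,2]>110)&(s[...,1]<95)&(s[...,2]>1.8*s[...,1]);m[:250]=0;m[330:]=0;m[:,:230]=0;m[:,340:]=0
y,x=np.nonzero(m);u=[x.mean(),y.mean()];print(u,len(x))
o=manip.get_obs();P=ray('wrist',[u],o['position'][2]-.058+.079)[0]
R=Ro.from_quat(o['ee_rot']).as_matrix();print(P,R.T@(P-o['position'])*1e3,o['clock'])
cv2.imwrite('pics/c4.png',cv2.convertScaleAbs(cv2.resize(im[180:245,215:355],None,fx=5.7,fy=5.7,interpolation=2),alpha=1.3))
```

```text
[np.float64(282.37468030690536), np.float64(286.9590792838875)] 3128
[ 0.49598743 -0.28928899  0.17722326] [ -0.54974981  -1.01988609 -20.99902323] 6.65
```

>>> servo_tool(
  moves=[
    {"travel": [-8, -22.6, 0], "dr": [0, 0, 0]},
    {"travel": [-14, -39.7, 0], "dr": [0, 0, 0]},
    {"travel": [-14, -39.7, 0], "dr": [0, 0, 0]},
    {"travel": [-14, -39.7, 0], "dr": [0, 0, 0]},
    {"travel": [-14, -39.7, 0], "dr": [0, 0, 0]},
    {"travel": [-14, -39.7, 0], "dr": [0, 0, 0]},
    {"travel": [-14, -39.7, 0], "dr": [0, 0, 0]},
    {"travel": [-14, -39.7, 0], "dr": [0, 0, 0]},
    {"travel": [-14.3, -39.9, 0], "dr": [0, 0, 0]},
    {"travel": [0, 0, 0], "dr": [0, 0, -6.3]},
    {"travel": [0, 0, 0], "dr": [0, 0, -6.3]},
    {"travel": [0, 0, 0], "dr": [0, 0, 0]},
  ],
)

```text
clock: 8.15
position: [0.4872, 0.07, 0.1569]
ee_rot: [0.999, -0.048, -0.0, 0.0]
ft_force: [-0.2, 0.3, -1.5]
grip_width: 0.625
```

>>> servo_tool(
  moves=[
    {"travel": [0, 0, 0], "dr": [0, 0, 0]},
    {"travel": [0, 0, 0], "dr": [0, 0, 0]},
  ],
)

```text
clock: 8.4
position: [0.4874, 0.07, 0.1572]
ee_rot: [0.999, -0.048, -0.0, 0.0]
ft_force: [0.1, -0.4, -1.9]
grip_width: 0.623
```

```bash
python3 st.py .4872 .0707 .100; python3 look.py w5; python3 -c "
import cv2;im=cv2.imread('pics/w5.png');cv2.imwrite('pics/w5c.png',cv2.resize(im[150:350,150:400],None,fx=3,fy=3,interpolation=2))"
```

```text
8.4 [0.4874 0.07   0.1572] yaw -5.5 tilt 0.01 [-1.34  0.18  1.23  1.94 -0.19  1.14 -0.14] [ 0.1 -0.4 -1.9] [0.02 0.01 0.03] 0.6234889261008034
tool mm [-0.3 -0.7 57.2]
8.4 [0.48740844 0.07000832 0.15716892] [ 9.98847813e-01 -4.79899154e-02 -8.49815623e-05  8.26017324e-05] [-1.34495669  0.17957779  1.2269808   1.94397842 -0.18571328  1.14327861
 -0.1413965 ] 0.005017396244795352
```

View pics/w5c.png

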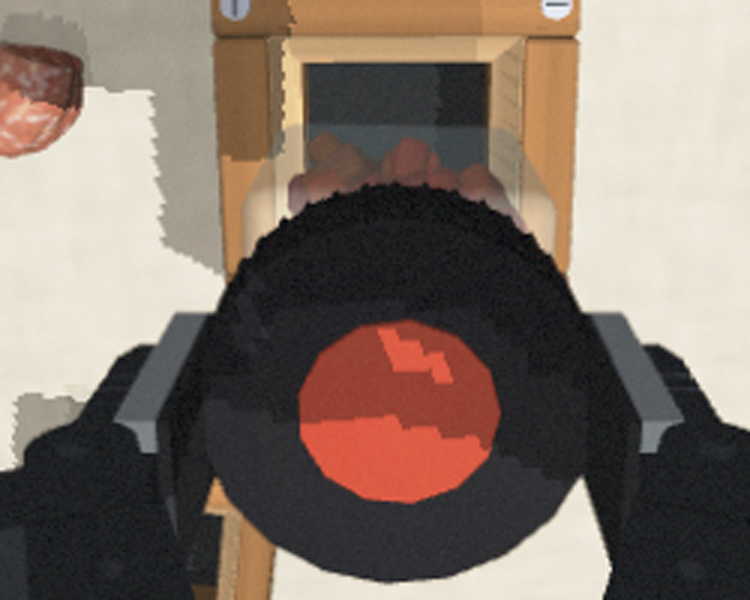

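The jar's edges run parallel to the block's and the nest is right below it. I'll descend to the mouth, then feel my way in.

>>> servo_tool(
  moves=[
    {"travel": [-0.3, -0.7, 20], "dr": [0, 0, 0]},
    {"travel": [0, 0, 20], "dr": [0, 0, 0]},
    {"travel": [0, 0, 15], "dr": [0, 0, 0]},
    {"travel": [0, 0, 8], "dr": [0, 0, 0]},
    {"travel": [0, 0, 0], "dr": [0, 0, 0]},
    {"travel": [0, 0, 0], "dr": [0, 0, 0]},
  ],
)

```text
clock: 9.2
position: [0.4877, 0.0709, 0.0948]
ee_rot: [0.999, -0.047, 0.0, -0.0]
ft_force: [-0.1, -0.2, -2.8]
grip_width: 0.623
```

>>> servo_tool(
  moves=[
    {"travel": [0, 0, 4], "dr": [0, 0, 0]},
    {"travel": [0, 0, 4], "dr": [0, 0, 0]},
    {"travel": [0, 0, 4], "dr": [0, 0, 0]},
    {"travel": [0, 0, 2], "dr": [0, 0, 0]},
    {"travel": [0, 0, 0], "dr": [0, 0, 0]},
  ],
)

```text
clock: 9.82
position: [0.4871, 0.0708, 0.0801]
ee_rot: [0.999, -0.047, -0.0, 0.0]
ft_force: [0.4, 0.1, -2.0]
grip_width: 0.62
```

```bash
python3 st.py .4872 .0707 .066
```

```text
9.825 [0.4871 0.0708 0.0801] yaw -5.42 tilt 0.02 [-1.19  0.33  1.1   2.02 -0.36  1.   -0.01] [ 0.4  0.1 -2. ] [ 0.01  0.01 -0.02] 0.6203453494639057
tool mm [ 0.1  0.1 14.1]
```

No contact with the jar's foot at 0.022, already below the bevel. It's going in freely.

>>> servo_tool(
  moves=[
    {"travel": [0, 0, 4], "dr": [0, 0, 0]},
    {"travel": [0, 0, 4], "dr": [0, 0, 0]},
    {"travel": [0, 0, 4], "dr": [0, 0, 0]},
    {"travel": [0, 0, 2], "dr": [0, 0, 0]},
    {"travel": [0, 0, 0], "dr": [0, 0, 0]},
    {"travel": [0, 0, 0], "dr": [0, 0, 0]},
  ],
)

```text
clock: 10.58
position: [0.4872, 0.0708, 0.0663]
ee_rot: [0.999, -0.047, -0.0, -0.0]
ft_force: [-1.3, -0.2, 0.9]
grip_width: 0.623
```

```bash
python3 st.py .4872 .0707 .066
```

```text
10.575 [0.4872 0.0708 0.0663] yaw -5.41 tilt 0.01 [-1.17  0.36  1.08  2.03 -0.39  0.97  0.01] [-1.3 -0.2  0.9] [-0.05  0.33  0.05] 0.6234542403141676
tool mm [0.  0.1 0.3]
```

The jar is down: the weight reading is gone and TCP z is 0.0663, against 0.066 expected when seated. I'll press lightly, grip harder and start turning counterclockwise.

>>> servo_tool(
  moves=[
    {"travel": [0, 0, 1], "dr": [0, 0, 0]},
    {"travel": [0, 0, 0], "dr": [0, 0, 0]},
    {"travel": [0, 0, 0], "dr": [0, 0, 0]},
  ],
  claw=1,
  squeeze=110,
)

```text
clock: 10.95
position: [0.4876, 0.0709, 0.0662]
ee_rot: [0.999, -0.047, 0.0, -0.0]
ft_force: [-6.6, -0.4, 15.4]
grip_width: 0.613
```

>>> servo_tool(
  moves=[
    {"travel": [0, 0, 0], "dr": [0, 0, -6]},
    {"travel": [0, 0, 0], "dr": [0, 0, -6]},
    {"travel": [0, 0, 0], "dr": [0, 0, -6]},
    {"travel": [0, 0, 0], "dr": [0, 0, 0]},
  ],
)

```text
clock: 11.45
position: [0.4888, 0.0712, 0.0665]
ee_rot: [0.994, 0.111, 0.002, -0.001]
ft_force: [-1.4, 0.2, 10.3]
grip_width: 0.617
```

```bash
python3 st.py; python3 look.py w6
```

```text
11.45 [0.4888 0.0712 0.0665] yaw 12.69 tilt 0.18 [-1.11  0.33  1.    2.03 -0.34  0.96  0.29] [-1.4  0.2 10.3] [0.04 0.19 0.13] 0.6166997133480859
11.45 [0.4887961  0.07119904 0.06649089] [ 9.93874679e-01  1.10501289e-01  1.52624873e-03 -5.08856784e-04] [-1.11193593  0.32709407  1.00450101  2.02574024 -0.33845291  0.96029747
  0.28732832] 0.036128730316433585
```

>>> servo_tool(
  moves=[
    {"travel": [0, 0, 0], "dr": [0, 0, -6]},
    {"travel": [0, 0, 0], "dr": [0, 0, -6]},
    {"travel": [0, 0, 0], "dr": [0, 0, -6]},
  ],
)

```text
clock: 11.88
position: [0.4892, 0.0714, 0.0668]
ee_rot: [0.964, 0.265, 0.002, -0.0]
ft_force: [-0.5, 1.4, 14.8]
grip_width: 0.613
```

>>> servo_tool(
  moves=[
    {"travel": [0, 0, 0], "dr": [0, 0, -6]},
    {"travel": [0, 0, 0], "dr": [0, 0, -6]},
    {"travel": [0, 0, 0], "dr": [0, 0, 0]},
  ],
)

```text
clock: 12.25
position: [0.4896, 0.0714, 0.0671]
ee_rot: [0.931, 0.364, 0.002, -0.0]
ft_force: [0.2, 0.3, 16.0]
grip_width: 0.615
```

```bash
python3 st.py; python3 look.py w7; python3 -c "
import cv2;im=cv2.imread('pics/w7.png');cv2.imwrite('pics/w7c.png',cv2.resize(im[130:350,130:430],None,fx=2.6,fy=2.6,interpolation=2))"
```

```text
12.25 [0.4896 0.0714 0.0671] yaw 42.69 tilt 0.28 [-1.02  0.29  0.89  2.02 -0.28  0.95  0.75] [ 0.2  0.3 16. ] [0.05 0.09 0.2 ] 0.6153659994807891
12.25 [0.48961292 0.07138073 0.0671205 ] [ 9.31417713e-01  3.63943906e-01  2.42322270e-03 -6.71544455e-05] [-1.02246279  0.28720917  0.8906189   2.02168797 -0.27570959  0.94973652
  0.75472072] 0.036511577131870816
```

View pics/w7c.png

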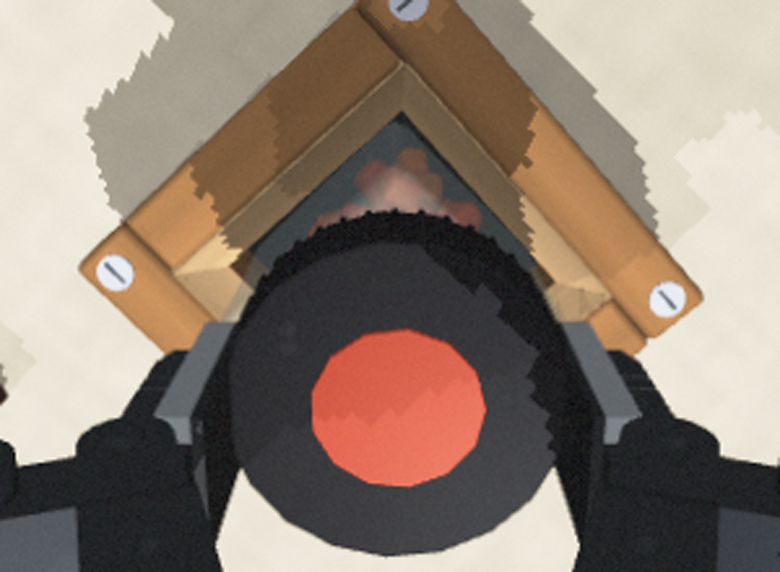

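The jar stays square in the nest while the cap turns with the tool, and the tool is being pushed up about 0.8 mm as the cap climbs. I'll finish the turn.

>>> servo_tool(
  moves=[
    {"travel": [0, 0, 0], "dr": [0, 0, -6]},
    {"travel": [0, 0, 0], "dr": [0, 0, -6]},
    {"travel": [0, 0, 0], "dr": [0, 0, -6]},
    {"travel": [0, 0, 0], "dr": [0, 0, 0]},
  ],
)

```text
clock: 12.8
position: [0.4899, 0.0716, 0.0673]
ee_rot: [0.863, 0.505, 0.003, 0.0]
ft_force: [-0.4, -0.2, 16.1]
grip_width: 0.615
```

>>> servo_tool(
  moves=[
    {"travel": [0, 0, 0], "dr": [0, 0, -5]},
    {"travel": [0, 0, 0], "dr": [0, 0, 0]},
    {"travel": [0, 0, 0], "dr": [0, 0, 0]},
  ],
)

```text
clock: 13.18
position: [0.4899, 0.0716, 0.0673]
ee_rot: [0.841, 0.542, 0.003, 0.001]
ft_force: [-0.2, 0.4, 15.5]
grip_width: 0.613
```

```bash
python3 st.py
```

```text
13.175 [0.4899 0.0716 0.0673] yaw 65.6 tilt 0.32 [-0.96  0.27  0.81  2.02 -0.24  0.94  1.12] [-0.2  0.4 15.5] [ 0.23 -0.06  0.06] 0.6129886228703934
```

>>> servo_tool(
  moves=[
    {"travel": [0, 0, -2], "dr": [0, 0, 0]},
    {"travel": [0, 0, -2], "dr": [0, 0, 0]},
    {"travel": [0, 0, -2], "dr": [0, 0, 0]},
    {"travel": [0, 0, 0], "dr": [0, 0, 0]},
    {"travel": [0, 0, 0], "dr": [0, 0, 0]},
  ],
)

```text
clock: 13.8
position: [0.4873, 0.0709, 0.0713]
ee_rot: [0.841, 0.542, 0.0, 0.0]
ft_force: [1.6, 0.2, 0.4]
grip_width: 0.614
```

```bash
python3 st.py
python3 - <<'E'
from h import *
for i in range(5):
    print(manip.get_obs()['ft_force'].round(2)); manip.camera('wrist')
E
```

```text
13.8 [0.4873 0.0709 0.0713] yaw 65.59 tilt 0.01 [-0.96  0.26  0.82  2.02 -0.23  0.96  1.11] [1.6 0.2 0.4] [ 0.08 -0.21 -0.03] 0.6135166029681469
[1.63 0.18 0.4 ]
[ 1.75  0.26 -0.11]
[1.49 1.41 0.48]
[1.24 0.25 0.05]
[ 0.32  0.56 -0.13]
```

The force is near zero, not the jar's -2.4 N, so the cap is off the ledges. I'll lift it off.

>>> servo_tool(
  moves=[
    {"travel": [0, 0, -3], "dr": [0, 0, 0]},
    {"travel": [0, 0, -5], "dr": [0, 0, 0]},
    {"travel": [0, 0, -8], "dr": [0, 0, 0]},
    {"travel": [0, 0, -10], "dr": [0, 0, 0]},
    {"travel": [0, 0, -10], "dr": [0, 0, 0]},
    {"travel": [0, 0, -4], "dr": [0, 0, 0]},
    {"travel": [0, 0, 0], "dr": [0, 0, 0]},
    {"travel": [0, 0, 0], "dr": [0, 0, 0]},
    {"travel": [0, 0, 0], "dr": [0, 0, 0]},
  ],
)

```text
clock: 15.18
position: [0.4871, 0.0708, 0.111]
ee_rot: [0.841, 0.542, -0.0, -0.0]
ft_force: [0.1, -0.5, -0.2]
grip_width: 0.614
```

```bash
python3 st.py
python3 - <<'E'
from h import *
a=shot('side','d3');b=shot('scene','s3')
o=np.zeros((600,800,3),np.uint8)
o[:,:400]=cv2.resize(a[170:290,220:300],(400,600),interpolation=2);o[:,400:]=cv2.resize(b[115:235,220:300],(400,600),interpolation=2)
cv2.imwrite('pics/c5.png',o)
# expected nest/jar positions
print(proj('side',[[.487,.072,.008],[.487,.072,.064],[.487,.072,.082],[.487,.072,.034]]))
E
```

```text
15.175 [0.4871 0.0708 0.111 ] yaw 65.59 tilt 0.03 [-1.    0.18  0.84  1.98 -0.16  1.04  1.06] [ 0.1 -0.5 -0.2] [-0.07  0.01  0.01] 0.6138532631668592
[[260.49394355 251.04064171]
 [260.31827062 227.81538138]
 [260.26074997 220.11711652]
 [260.41299689 240.39158685]]
```

View pics/c5.png

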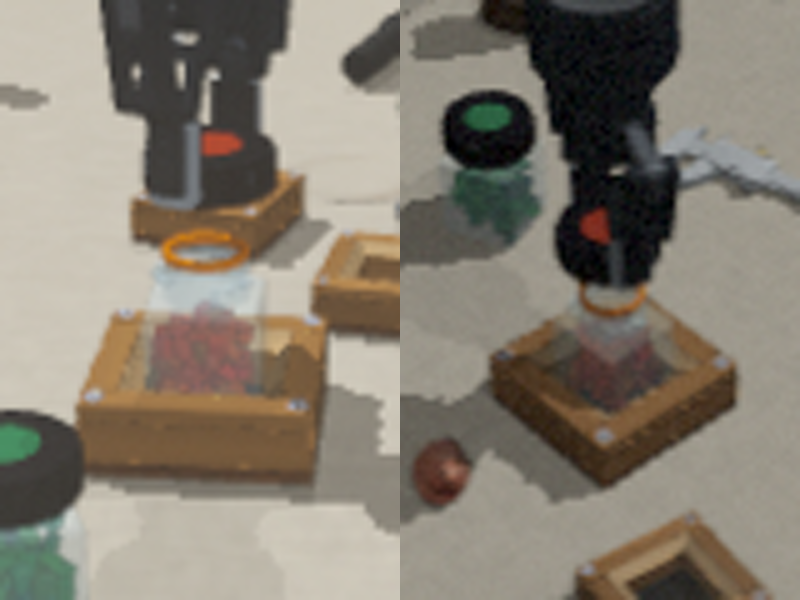

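The open jar stands seated: its gasket shows at side pixel ~(261,220), where the seated rim is predicted. The cap is held level above it, and the red stone and green jar haven't moved.

```bash
python3 -c "
from workcell import manip
print(manip.hand_in())"
```

```text
the job is handed in; nothing more can be done
None
```

I carried the red jar to the largest block, because the red stone lies in front of it (about 0.11 m from its axis). I set the jar fully down in the nest, turned its cap 71° counterclockwise and lifted it off. The job was handed in at about 15.3 s, with the cap still held level above the open jar. The hand-in gives no verdict.

**Last checks:**
- **Jar:** in the side view the gasket is where a seated jar's rim should be.
- **Cap:** it is about 45 mm above its closed height, or about 31 mm above the rim. The tool tilt is 0.03°, and the force is about zero, so the cap isn't touching the jar.
- **Other objects:** the red stone and the green jar look undisturbed in the last picture. I didn't check the other stones again, but the arm never came near them.

**Disagreements:**
- **Block position:** the wrist and scene cameras differed by about 2 mm.
- **Cap width:** the opening read about 52 mm on the cap, against the 56–59 mm given. The cap held without slipping, so I took this as a quirk of the gripper scale.

I viewed 11 pictures, one over the budget.

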